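# Slide carrier set out over the end of the drying ledge

## Robot

A 6-joint arm with a two-finger parallel gripper is mounted at the origin on the work surface. World frame = base frame: x ahead of the robot, y to its left, z up, the work surface at z = 0. Lengths are in mm, angles in rad, forces in N, time in s.
With the tool pointing down it reaches from about 325 to 1000 mm from the base axis. Payload 5.1 kg.
Tool frame: the origin (TCP) lies midway between the tips of the shut fingers; the grasp point (between the pads) lies 19 mm behind it; z points along the fingers, y is the line along which they close (so a half turn about z gives the same grasp; the last joint's range is limited). The gripper opens to 85 mm and grips with 20 to 120 N. Pads are 22 mm wide; open, the fingers measure 114 mm over their backs; the gripper's body (76 mm by 85 mm) begins 54 mm behind the grasp point. The pads swing forward as they close: fully open they stand 13 mm farther back than shut.
Start: joints at [1.107, 0.124, 1.65, -0, 1.367, -0.083], TCP at [241.601, 603.418, 231.322] pointing down, gripper open.
Joint ranges: [-2.61, 2.61], [-1.02, 2.33], [0.03, 2.71], [-1.35, 4.49], [0.32, 2.68], [-2.91, 2.91]. Speed limits (rad/s): [2.57, 2.57, 3.14, 3.14, 3.14, 3.14].

## Interface

Orientations are given as a unit quaternion [x, y, z, w].
In Python, from rig import status, viewer, arm gives the robot as it stands.
- The arm moves only by the tool jog_arm, never from a script. Its arguments are lists of equal length, an entry for each row: "slide": the shift along the world's x, y, z each as a share of 0.02 m, from -1 to 1, a list of three; "rotation": the turn, a rotation vector about the world's x, y, z each as a share of 90 degrees, from -1 to 1, a list of three; "claw": the closure in counts, from 0 (fully open) to 255 (shut). A call has 1 to 8 rows; each row shifts and turns the commanded pose from where the row before left it; what a row does not reach is not made up. A row lasts 1/12 s, in which the tool goes at most 41.7 mm and 7.16 degrees, less where a joint would pass 70% of its speed; a pose out of reach is approached as far as the arm can. A call with a number of a shift or a turn outside -1 to 1 is refused whole. A call with a gripper value outside its range is refused whole. The fingers move at their own pace and stop on an object; "newtons" is the grip in N (left out, the last holds). Time passes only in rows, so rows that do not move let the fingers close. It gives the time, the measured TCP pose, the force, the opening and the grip force at its end, in the units of the state.
- status.sense(): the state, without advancing time (a new reading comes with each control period).
- viewer.snapshot(name): name is "scene" or "top"; returns (picture, depth): 384x512x3 uint8, red, green, blue; 384x512 float32, mm along the optical axis (not along the pixel's ray), 0 where there is no reading.
- viewer.calibration(name): a dict with "fov_y" (degrees; the focal length in pixels is half the picture's height over the tangent of half this angle, whatever the lens; pixels are square), "cx", "cy" (the principal point, pixels), "T" (4x4, takes a point from camera to world coordinates). Camera axes: x right, y up, looking along -z (the intrinsics and any distortion apply to the point x, -y, -z); pixel columns grow to the right and rows downward; lengths in mm; the calibration is good to about 2 mm. A picture is of the moment at which its call begins. calibration takes no time and is no camera call.
- arm.job_done(): hands the job in; it is judged then, once.
The state is a dict: "clock": time; "joints": joint angles; "joint_vel": joint speeds; "joint_efforts": joint torques, N m; "eef_pos": TCP position; "tcp_rot": TCP orientation; "force": force on the tool from outside, world axes, zero at the start; "torque": the same for the moment, N m; "gripper_width": finger opening in mm; "gripper_force": force on a finger pad.
Only numpy, scipy, OpenCV 4.12 (cv2) and the standard library are available. Lean on these libraries where they do the work, as an engineer would, in place of code of your own. Each camera call takes 0.05 s, during which the arm holds its last target. There are 200 camera calls.

## Task

Without picking anything up, use the fingertips to push the flat metal carrier plate with the stained slides along its low white drying ledge until the plate's end sticks out about 4 cm past the end of the ledge that is nearer the open staining tray, so that a thumb can later get under it. The plate must finish lying flat on the ledge, square with it and with its long side against the raised fence at the back. Never lift or tip the plate, and do not disturb the closed slide box, the two specimen jars or the bottle.

Things in the scene. Friction and masses are not known exactly. Their poses are not given: they have to be found in the camera images.
- ledge: Low white plastic drying ledge, fixed to the bench. Origin on the bench under its middle; its y axis runs along it, its x axis across it to the fence, away from the robot (yaw within 0.3 rad). Flat top 60 mm above the bench, x = -85 to +65 mm, y = -160 to +160 mm, both ends open. The fence lies at x = +65 to +77 mm along the full length, 14 mm above the top.
- plate: Loose dark steel slide carrier plate, 90 wide (x), 160 long (y), 6 mm thick, 0.17 to 0.34 kg, five glass slides fixed on top (7.2 mm high in all). Origin: centre of its underside. Starts on the ledge, turned up to 0.12 rad, up to 45 mm from the fence. In the ledge's frame: at the fence its origin is at x = +20 mm; with 40 mm overhang at y = +120 or -120 mm. A few newtons slide it.
- tray: Open red staining tray with two thin rods lying across it, 240 x 160 mm (its x, y), 50 mm high, fixed on the bench a gap beyond one end of the ledge (either end; it decides the end the plate must stick out of). Origin at the centre of its underside.
- slidebox: Closed flat grey slide box, 200 x 100 mm (its x, y), 35 mm high, loose on the bench beyond the other end of the ledge. Origin at the centre of its underside. To be left alone.
- jar_a: Specimen jar with a red lid, 54 mm diameter, 64 mm high, loose on the bench on the robot's side of the ledge. Origin at the centre of its underside. To be left alone.
- jar_b: Another such specimen jar, 54 mm diameter, 64 mm high, loose on the bench behind the ledge. Origin at the centre of its underside. To be left alone.
- bottle: White dropper bottle with a blue cap, 58 mm diameter, 104 mm high, loose on the bench behind the ledge. Origin at the centre of its underside. To be left alone.
There are look-alikes about, which are no part of the job. What is meant by the plate is not green, and is the smaller of those in its own colour.

How it is judged (in metres and radians):
At the end, for the whole second after the job is handed in: The plate lies flat and at rest on the ledge (tilt under 0.04 rad), square with it within 0.06 rad, its long side within 6 mm of the fence, and its end stands out 40 mm (26 to 54 mm) past the end of the ledge on the tray's side (((y of tray in the frame of ledge above 0 m and y of plate in the frame of ledge between 0.106 and 0.134 m) or (y of tray in the frame of ledge below 0 m and y of plate in the frame of ledge between -0.134 and -0.106 m)) and x of plate in the frame of ledge between 0.014 and 0.024 m and angle between the y axis of plate and the y axis of ledge, either way round below 0.06 rad and angle between plate's own z axis and vertical below 0.04 rad and z of plate in the frame of ledge between 0.056 and 0.064 m and linear speed of plate below 0.01 m/s); the robot touches nothing.
It fails at once if the carrier plate is lifted more than 8 mm off the ledge (height (world z) of plate above 0.068 m).
It fails at once if the carrier plate is tipped (over 0.12 rad) (angle between plate's own z axis and vertical above 0.12 rad).
It fails at once if the slide box, a jar or the bottle is moved more than 15 mm (distance of any of slidebox, jar_a, jar_b, bottle from where it was at the start of the episode above 0.015 m).
It also fails if it takes over 64 s, if anything falls off the work surface, if the arm or the gripper's body presses on something with over 40 N, if the wrist force passes 120 N, or if a joint passes its speed limit or range.

## Working session

There is one attempt and no reset: what is moved stays moved. The work goes in short steps, Python scripts to look and compute and a tool call to move; the robot and the scene stay as the last step left them, time stands still between calls to the robot, and variables do not carry over. Pictures are saved under pics/ and viewed, at most 10 in all, crops included, and the job is handed in when it is done.

Besides the shell and the picture viewer there is one more tool, called after "Emit:" as name(argument=value, ...) on one line, values as JSON. jog_arm: Moves the arm, as the interface text tells. Its arguments: {"type":"object","properties":{"slide":{"type":"array","items":{"type":"array","items":{"type":"number","minimum":-1,"maximum":1}}},"rotation":{"type":"array","items":{"type":"array","items":{"type":"number","minimum":-1,"maximum":1}}},"claw":{"type":"array","items":{"type":"number"}},"newtons":{"type":"number"}},"required":["slide","rotation","claw"]}

```bash
mkdir -p pics; ls
cat > h.py <<'E'
import numpy as np, cv2
from rig import status, viewer, arm
def snap(n):
    im,d=viewer.snapshot(n); c=viewer.calibration(n); return im,d,c
def points(d,c):
    H,W=d.shape; f=H/2/np.tan(np.radians(c["fov_y"])/2)
    u,v=np.meshgrid(np.arange(W),np.arange(H))
    P=np.stack([(u-c["cx"])/f*d,-(v-c["cy"])/f*d,-d,np.ones_like(d)],-1)
    return (P@np.array(c["T"]).T)[...,:3]
E
python3 - <<'E'
from h import *
print(status.sense())
for n in("scene","top"):
    im,d,c=snap(n); np.savez(n+"0.npz",im=im,d=d); print(n,{k:np.round(v,3) if not isinstance(v,str) else v for k,v in c.items()})
    cv2.imwrite(f"pics/{n}0.png",cv2.resize(im[...,::-1],(800,600)))
E
```

```text
pics
{'clock': 0.0, 'joints': array([ 1.10736507e+00,  1.24502449e-01,  1.65168533e+00,  5.98340598e-06,
        1.36748672e+00, -8.26058260e-02]), 'joint_vel': array([ 2.63832529e-04, -1.42808646e-03, -3.07519365e-04, -7.95969256e-04,
       -1.64457974e-03, -4.48053599e-06]), 'joint_efforts': array([ 1.49064432e-03, -4.23621476e+01, -3.65448439e+01, -4.46217075e-05,
        6.97242722e-03,  8.56381792e-07]), 'eef_pos': array([241.35088375, 602.87169943, 230.04803455]), 'tcp_rot': array([ 1.89264663e-01,  9.81925559e-01, -1.00157854e-03, -2.83494752e-04]), 'force': array([-0.1915811 ,  0.09069637,  0.97403295]), 'torque': array([ 0.05378339, -0.03097079, -0.02213103]), 'gripper_force': 0.0, 'gripper_width': 85.73751719721211}
scene {'fov_y': np.float64(53.173), 'cx': np.float64(247.639), 'cy': np.float64(188.485), 'T': array([[-6.400000e-01, -5.210000e-01,  5.650000e-01,  1.179838e+03],
       [ 7.680000e-01, -4.530000e-01,  4.520000e-01,  5.194610e+02],
       [ 2.100000e-02,  7.230000e-01,  6.900000e-01,  8.151850e+02],
       [ 0.000000e+00,  0.000000e+00,  0.000000e+00,  1.000000e+00]])}
top {'fov_y': np.float64(42.023), 'cx': np.float64(255.985), 'cy': np.float64(197.173), 'T': array([[ 2.40000e-02,  9.92000e-01, -1.22000e-01,  4.16402e+02],
       [-9.99000e-01,  2.80000e-02,  2.80000e-02,  5.09380e+01],
       [ 3.10000e-02,  1.21000e-01,  9.92000e-01,  1.22779e+03],
       [ 0.00000e+00,  0.00000e+00,  0.00000e+00,  1.00000e+00]])}
```

View pics/scene0.png

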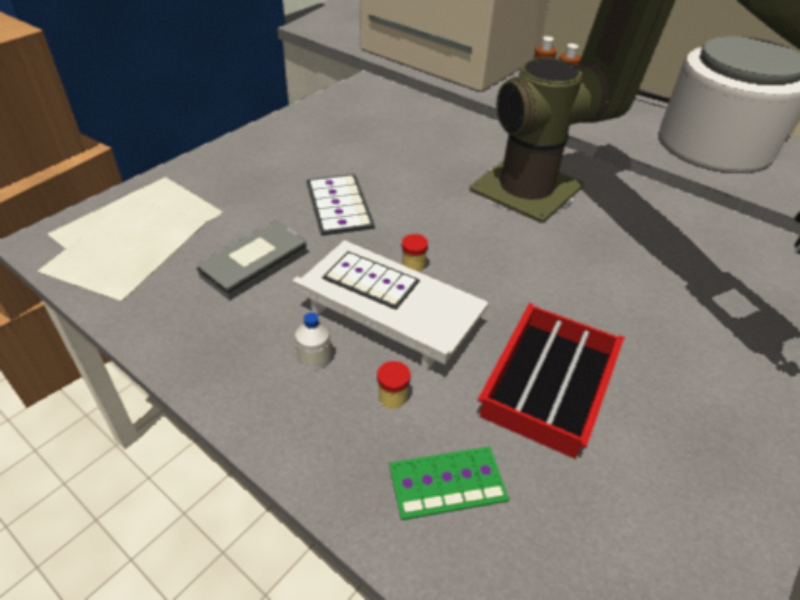

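View pics/top0.png

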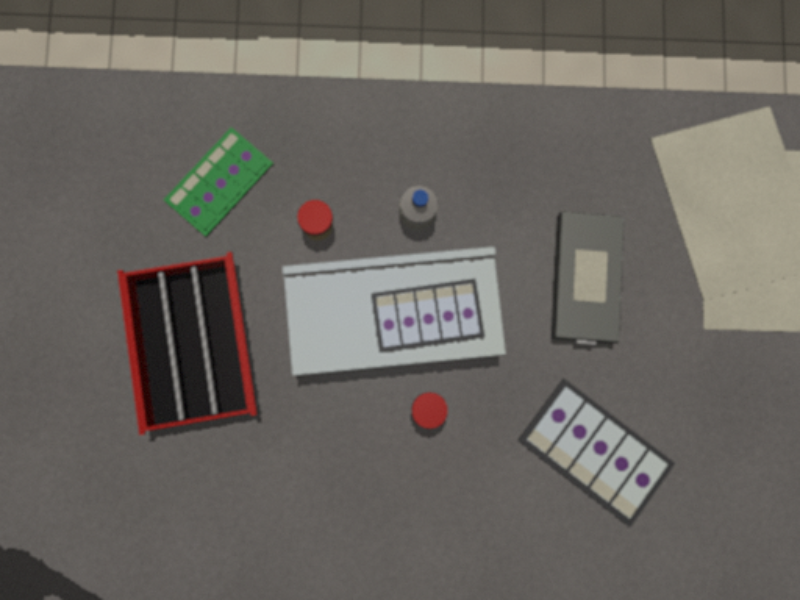

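Candidates (800x600 top view): the green plate (220,182), the large dark plate on the bench (596,452) and the smaller dark plate on the ledge (428,316). I choose the last one. The tray is on the left (+y) and the fence is on the far side (+x). Next I measure and take one close crop.

```bash
cat >> h.py <<'E'
def rays(px,c,z,H=384):
    f=H/2/np.tan(np.radians(c["fov_y"])/2); T=np.array(c["T"]); px=np.atleast_2d(px).astype(float)
    D=np.c_[(px[:,0]-c["cx"])/f,-(px[:,1]-c["cy"])/f,-np.ones(len(px))]@T[:3,:3].T
    return T[:3,3]+D*((z-T[2,3])/D[:,2])[:,None]
def rect(mask,c,z):
    cs,_=cv2.findContours(mask.astype(np.uint8),cv2.RETR_EXTERNAL,cv2.CHAIN_APPROX_NONE)
    k=max(cs,key=cv2.contourArea)[:,0]
    W=rays(k,c,z)[:,:2].astype(np.float32)
    (x,y),(a,b),t=cv2.minAreaRect(W); B=cv2.boxPoints(((x,y),(a,b),t))
    e=[B[1]-B[0],B[2]-B[1]]; L=max(e,key=np.linalg.norm); L=L*np.sign(L[1])
    return np.array([x,y]),sorted([a,b]),np.arctan2(-L[0],L[1]),k   # centre, sizes, yaw of long axis(y)
def measure(n,im,d,c):
    P=points(d,c); h=P[...,2]
    box=(P[...,0]>350)&(P[...,0]<700)&(P[...,1]>-250)&(P[...,1]<250)
    g=im.astype(int); white=(g.min(2)>120)&(g.max(2)-g.min(2)<45)
    led=(h>48)&(h<85)&box&(g.max(2)-g.min(2)<90)
    nl,lab,st,ce=cv2.connectedComponentsWithStats(led.astype(np.uint8)); i=1+np.argmax(st[1:,4]); led=lab==i
    lc,ls,ly,k=rect(led,c,66)
    inner=cv2.erode(led.astype(np.uint8),np.ones((5,5)))>0
    dark=inner&(g.max(2)<110)
    dark=cv2.morphologyEx(dark.astype(np.uint8),cv2.MORPH_CLOSE,np.ones((3,3)))
    pc,ps,py,kp=rect(dark,c,66)
    m=np.zeros(dark.shape,np.uint8); cv2.fillPoly(m,[kp.astype(np.int32)],1)
    return dict(led=(lc,ls,ly,np.median(h[inner&(m==0)])),plate=(pc,ps,py,np.median(h[m>0]))),led,m
E
python3 - <<'E'
from h import *
for n in("top","scene"):
    z=np.load(n+"0.npz"); im,d=z["im"],z["d"]; c=viewer.calibration(n)
    r,led,m=measure(n,im,d,c); P=points(d,c)
    for k,v in r.items(): print(n,k,np.round(v[0],1),np.round(v[1],1),round(v[2],4),round(float(v[3]),1))
    if n=="top":
        g=im.astype(int); red=(g[...,0]-g[...,1]>70)
        blue=(g[...,2]-g[...,0]>40)
        for nm,mk in(("red",red),("blue",blue)):
            nl,lab,st,ce=cv2.connectedComponentsWithStats(mk.astype(np.uint8))
            for i in range(1,nl):
                if st[i,4]>30: print(nm,st[i],np.round(np.nanmedian(P[lab==i],0)),np.round([P[lab==i][:,:2].min(0),P[lab==i][:,:2].max(0)]))
        # ledge profile across x, height, at left part
        o=im[...,::-1].copy()
        for mk,col in((led,(0,0,255)),(m,(0,255,0))):
            cs,_=cv2.findContours(mk.astype(np.uint8),cv2.RETR_EXTERNAL,cv2.CHAIN_APPROX_NONE); cv2.drawContours(o,cs,-1,col,1)
        cv2.imwrite("pics/crop0.png",cv2.resize(o[145:260,170:340],None,fx=4.5,fy=4.5,interpolation=0))
E
```

```text
top led [556.3  28.8] [164.2 321.7] 0.1244 60.7
top plate [550.2 -22.6] [ 89.8 158.4] 0.1693 65.2
red [191 128  21  22 363] [696. 152.  63.] [[416.  51.]
 [731. 176.]]
red [  75  162   89  116 1406] [498. 337.  49.] [[365.  51.]
 [639. 447.]]
red [264 252  22  22 388] [410. -29.  63.] [[385. -53.]
 [433.  -4.]]
blue [264 122  10  10  81] [721.  -6. 103.] [[709. -17.]
 [733.   5.]]
scene led [566.8  27.2] [170.  331.6] 0.1233 62.4
scene plate [582.   -0.9] [ 77.3 174.7] 0.6414 66.2
```

View pics/crop0.png

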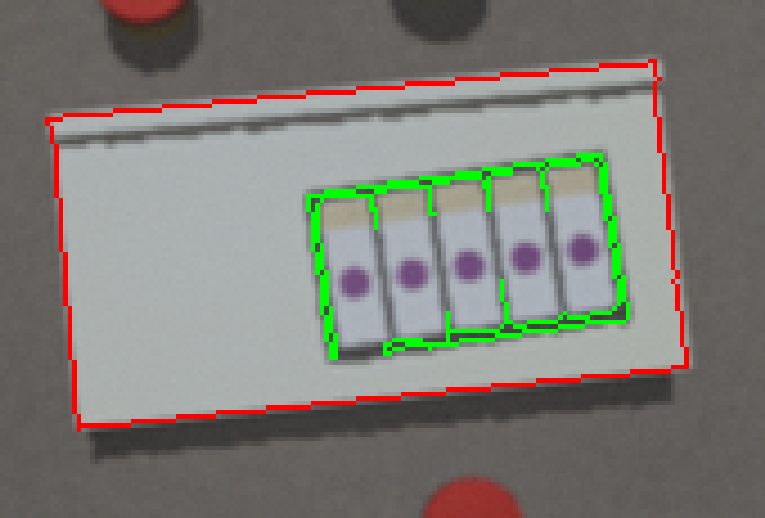

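The crop confirms the dark five-slide plate on the ledge, with the fence at the top. In the ledge frame the plate is at about x = -16 mm, y = -50 mm, turned 0.04 rad. The sizes and heights agree with the text. I'm moving over the bare part of the ledge to feel its top with the open fingers.

Emit:
jog_arm(slide=[[0.53, -0.97, 0], [0.53, -0.97, 0], [0.53, -0.97, 0], [0.53, -0.97, 0], [0.53, -0.97, 0], [0.53, -0.97, 0], [0.53, -0.97, 0], [0.53, -0.97, 0]], rotation=[[0, 0, 0.04], [0, 0, 0.04], [0, 0, 0.04], [0, 0, 0.04], [0, 0, 0.04], [0, 0, 0.04], [0, 0, 0.04], [0, 0, 0.04]], claw=[0, 0, 0, 0, 0, 0, 0, 0])

```text
clock: 0.77
eef_pos: [326.6, 447.0, 230.7]
tcp_rot: [-0.063, 0.998, -0.0, -0.0]
force: [-0.1, 0.2, -1.1]
gripper_width: 85.1
gripper_force: 0.0
```

Emit:
jog_arm(slide=[[0.53, -0.97, 0], [0.53, -0.97, 0], [0.53, -0.97, 0], [0.53, -0.97, 0], [0.53, -0.97, 0], [0.53, -0.97, 0], [0.53, -0.97, 0], [0.53, -0.97, 0]], rotation=[[0, 0, 0], [0, 0, 0], [0, 0, 0], [0, 0, 0], [0, 0, 0], [0, 0, 0], [0, 0, 0], [0, 0, 0]], claw=[0, 0, 0, 0, 0, 0, 0, 0])

```text
clock: 1.43
eef_pos: [411.3, 291.9, 230.8]
tcp_rot: [-0.061, 0.998, -0.0, -0.0]
force: [1.3, 0.4, -0.4]
gripper_width: 85.4
gripper_force: 0.0
```

Emit:
jog_arm(slide=[[0.53, -0.97, -0.5], [0.53, -0.97, -0.7], [0.53, -0.97, -0.8], [0.53, -0.97, -0.8], [0.53, -0.97, -0.8], [0.53, -0.97, -0.8], [0.53, -0.97, -0.5], [0.53, -0.97, 0]], rotation=[[0, 0, 0], [0, 0, 0], [0, 0, 0], [0, 0, 0], [0, 0, 0], [0, 0, 0], [0, 0, 0], [0, 0, 0]], claw=[0, 0, 0, 0, 0, 0, 0, 0])

```text
clock: 2.1
eef_pos: [494.1, 136.4, 129.7]
tcp_rot: [-0.061, 0.998, -0.0, -0.003]
force: [0.3, 0.2, 0.5]
gripper_width: 85.4
gripper_force: 0.0
```

Emit:
jog_arm(slide=[[0.7, -0.8, 0], [0, 0, -0.9], [0, 0, -0.9], [0, 0, -0.9], [0, 0, -0.6], [0, 0, 0], [0, 0, 0], [0, 0, 0]], rotation=[[0, 0, 0], [0, 0, 0], [0, 0, 0], [0, 0, 0], [0, 0, 0], [0, 0, 0], [0, 0, 0], [0, 0, 0]], claw=[0, 0, 0, 0, 0, 0, 0, 0])

```text
clock: 2.77
eef_pos: [510.6, 122.0, 68.2]
tcp_rot: [-0.061, 0.998, 0.0, 0.001]
force: [0.3, 0.3, 0.7]
gripper_width: 85.5
gripper_force: 0.0
```

Emit:
jog_arm(slide=[[0, 0, -0.2], [0, 0, -0.1], [0, 0, -0.1], [0, 0, 0], [0, 0, 0]], rotation=[[0, 0, 0], [0, 0, 0], [0, 0, 0], [0, 0, 0], [0, 0, 0]], claw=[0, 0, 0, 0, 0])

```text
clock: 3.18
eef_pos: [510.0, 121.9, 59.4]
tcp_rot: [-0.061, 0.998, -0.0, 0.0]
force: [-0.1, -0.8, -0.1]
gripper_width: 85.2
gripper_force: 0.0
```

Emit:
jog_arm(slide=[[0, 0, -0.15], [0, 0, -0.15], [0, 0, -0.1], [0, 0, 0], [0, 0, 0]], rotation=[[0, 0, 0], [0, 0, 0], [0, 0, 0], [0, 0, 0], [0, 0, 0]], claw=[0, 0, 0, 0, 0])

```text
clock: 3.6
eef_pos: [509.8, 121.8, 51.0]
tcp_rot: [-0.061, 0.998, -0.0, -0.0]
force: [1.0, -0.1, -0.2]
gripper_width: 85.4
gripper_force: 0.0
```

Emit:
jog_arm(slide=[[0, 0, -0.1], [0, 0, 0], [0, 0, 0]], rotation=[[0, 0, 0], [0, 0, 0], [0, 0, 0]], claw=[0, 0, 0])

```text
clock: 3.85
eef_pos: [509.9, 121.8, 49.2]
tcp_rot: [-0.061, 0.998, 0.0, -0.0]
force: [0.5, -0.3, 0.5]
gripper_width: 85.5
gripper_force: 0.0
```

Emit:
jog_arm(slide=[[0, 0, -0.05], [0, 0, 0], [0, 0, 0]], rotation=[[0, 0, 0], [0, 0, 0], [0, 0, 0]], claw=[0, 0, 0])

```text
clock: 4.1
eef_pos: [510.0, 121.8, 48.3]
tcp_rot: [-0.061, 0.998, -0.0, 0.0]
force: [0.5, 0.2, -0.7]
gripper_width: 85.4
gripper_force: 0.0
```

Emit:
jog_arm(slide=[[0, 0, -0.05], [0, 0, 0], [0, 0, 0]], rotation=[[0, 0, 0], [0, 0, 0], [0, 0, 0]], claw=[0, 0, 0])

```text
clock: 4.35
eef_pos: [509.9, 121.8, 47.3]
tcp_rot: [-0.061, 0.998, 0.0, -0.0]
force: [-0.0, -0.7, -0.7]
gripper_width: 85.5
gripper_force: 0.0
```

Emit:
jog_arm(slide=[[0, 0, -0.05], [0, 0, 0], [0, 0, 0]], rotation=[[0, 0, 0], [0, 0, 0], [0, 0, 0]], claw=[0, 0, 0])

```text
clock: 4.6
eef_pos: [510.2, 121.9, 46.8]
tcp_rot: [-0.061, 0.998, 0.0, 0.0]
force: [-1.9, 0.2, 3.7]
gripper_width: 85.5
gripper_force: 2.1
```

Emit:
jog_arm(slide=[[0, 0, 0.9], [0, 0, 0.9], [-0.8, -0.9, 0], [-0.8, -0.9, 0], [0, -0.95, 0], [0, -0.95, 0], [0, -0.95, 0], [0, -0.95, 0]], rotation=[[0, 0, 0], [0, 0, 0], [0, 0, 0], [0, 0, 0], [0, 0, 0], [0, 0, 0], [0, 0, 0], [0, 0, 0]], claw=[0, 0, 0, 0, 0, 0, 0, 0])

```text
clock: 5.27
eef_pos: [477.8, 9.0, 82.1]
tcp_rot: [-0.061, 0.998, -0.0, 0.0]
force: [-0.1, 0.4, -0.8]
gripper_width: 85.4
gripper_force: 0.0
```

Emit:
jog_arm(slide=[[0, -0.95, 0], [0, -0.95, 0], [0, 0, 0], [0, 0, -0.8], [0, 0, -0.5], [0, 0, -0.3], [0, 0, 0], [0, 0, 0]], rotation=[[0, 0, 0], [0, 0, 0], [0, 0, 0], [0, 0, 0], [0, 0, 0], [0, 0, 0], [0, 0, 0], [0, 0, 0]], claw=[0, 0, 0, 0, 0, 0, 0, 0])

```text
clock: 5.93
eef_pos: [477.5, -27.6, 49.7]
tcp_rot: [-0.061, 0.998, 0.0, -0.001]
force: [-0.3, 0.1, 0.2]
gripper_width: 85.2
gripper_force: 0.0
```

Run:
```python
from h import *
im,d,c=snap("scene"); cv2.imwrite("pics/s1.png",cv2.resize(im[100:300,150:400,::-1],(750,600)))
```

```text
(no output)
```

View pics/s1.png

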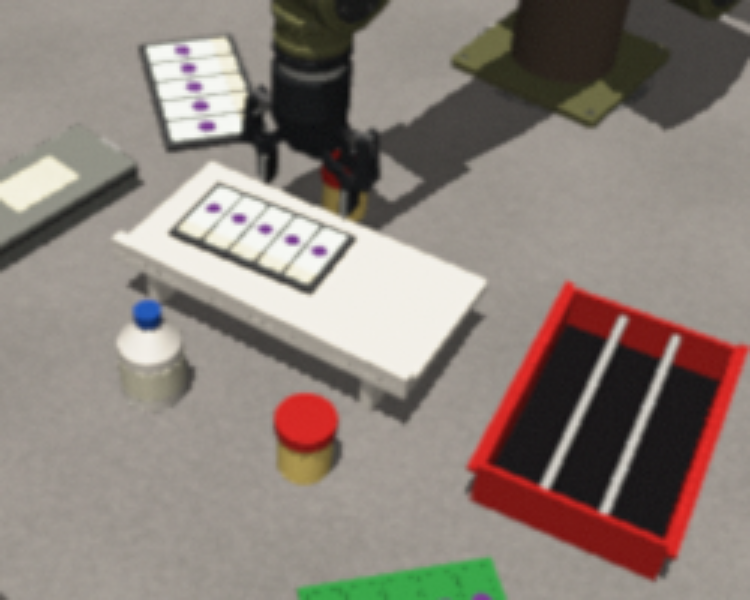

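The picture shows both fingers at the front of the plate (crop about (262,150) and (350,190)), clear of the jar. I'm pushing toward the fence.

Emit:
jog_arm(slide=[[0.2, 0.025, 0], [0.2, 0.025, 0], [0.2, 0.025, 0], [0.2, 0.025, 0], [0.2, 0.025, 0], [0.2, 0.025, 0], [0.2, 0.025, 0], [0.2, 0.025, 0]], rotation=[[0, 0, 0], [0, 0, 0], [0, 0, 0], [0, 0, 0], [0, 0, 0], [0, 0, 0], [0, 0, 0], [0, 0, 0]], claw=[0, 0, 0, 0, 0, 0, 0, 0])

```text
clock: 6.65
eef_pos: [510.4, -24.2, 50.5]
tcp_rot: [-0.061, 0.998, -0.0, -0.0]
force: [-3.5, -0.2, 3.1]
gripper_width: 85.3
gripper_force: 2.2
```

Emit:
jog_arm(slide=[[0.2, 0.025, 0], [0.2, 0.025, 0], [0.1, 0.012, 0], [0.1, 0.012, 0]], rotation=[[0, 0, 0], [0, 0, 0], [0, 0, 0], [0, 0, 0]], claw=[0, 0, 0, 0])

```text
clock: 6.98
eef_pos: [522.2, -22.7, 50.4]
tcp_rot: [-0.061, 0.998, -0.0, -0.0]
force: [-3.1, -1.1, 5.0]
gripper_width: 85.5
gripper_force: 3.0
```

Run:
```python
from h import *
im,d,c=snap("scene"); o=[im[130:230,180:305,::-1]]
cv2.imwrite("pics/s2.png",cv2.resize(o[0],(750,600)))
```

```text
(no output)
```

View pics/s2.png

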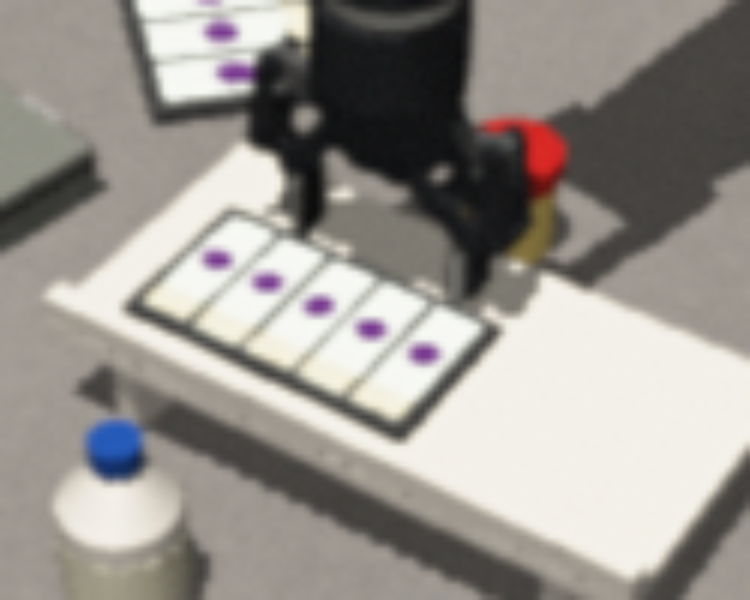

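The plate is moving and lies flush with the fingers, with only a narrow gap left to the fence (crop (270,360)). I continue gently.

Emit:
jog_arm(slide=[[0.1, 0.012, 0], [0.1, 0.012, 0], [0.05, 0.006, 0]], rotation=[[0, 0, 0], [0, 0, 0], [0, 0, 0]], claw=[0, 0, 0])

```text
clock: 7.28
eef_pos: [527.1, -22.1, 50.5]
tcp_rot: [-0.061, 0.998, -0.0, 0.0]
force: [-4.1, -0.4, 5.3]
gripper_width: 85.6
gripper_force: 2.9
```

Emit:
jog_arm(slide=[[0.05, 0.006, 0], [0.05, 0.006, 0]], rotation=[[0, 0, 0], [0, 0, 0]], claw=[0, 0])

```text
clock: 7.45
eef_pos: [529.0, -21.9, 50.4]
tcp_rot: [-0.061, 0.998, -0.0, -0.0]
force: [-3.6, -0.8, 5.1]
gripper_width: 85.5
gripper_force: 3.1
```

Emit:
jog_arm(slide=[[0.05, 0.006, 0], [0, 0, 0]], rotation=[[0, 0, 0], [0, 0, 0]], claw=[0, 0])

```text
clock: 7.62
eef_pos: [530.2, -21.8, 50.5]
tcp_rot: [-0.061, 0.998, -0.0, 0.0]
force: [-3.0, -1.0, 4.6]
gripper_width: 85.7
gripper_force: 2.7
```

Emit:
jog_arm(slide=[[0.05, 0.006, 0], [0.05, 0.006, 0]], rotation=[[0, 0, 0], [0, 0, 0]], claw=[0, 0])

```text
clock: 7.78
eef_pos: [531.9, -21.5, 50.4]
tcp_rot: [-0.061, 0.998, -0.0, -0.0]
force: [-3.2, -0.5, 5.0]
gripper_width: 85.7
gripper_force: 3.2
```

Emit:
jog_arm(slide=[[0.05, 0.006, 0], [0.05, 0.006, 0]], rotation=[[0, 0, 0], [0, 0, 0]], claw=[0, 0])

```text
clock: 7.95
eef_pos: [532.8, -21.4, 50.3]
tcp_rot: [-0.061, 0.998, -0.0, -0.002]
force: [-11.0, -1.8, 10.8]
gripper_width: 85.8
gripper_force: 7.3
```

Run:
```python
from h import *
im,d,c=snap("scene"); o=[im[130:230,180:305,::-1]]
cv2.imwrite("pics/s3.png",cv2.resize(o[0],(750,600)))
```

```text
(no output)
```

View pics/s3.png

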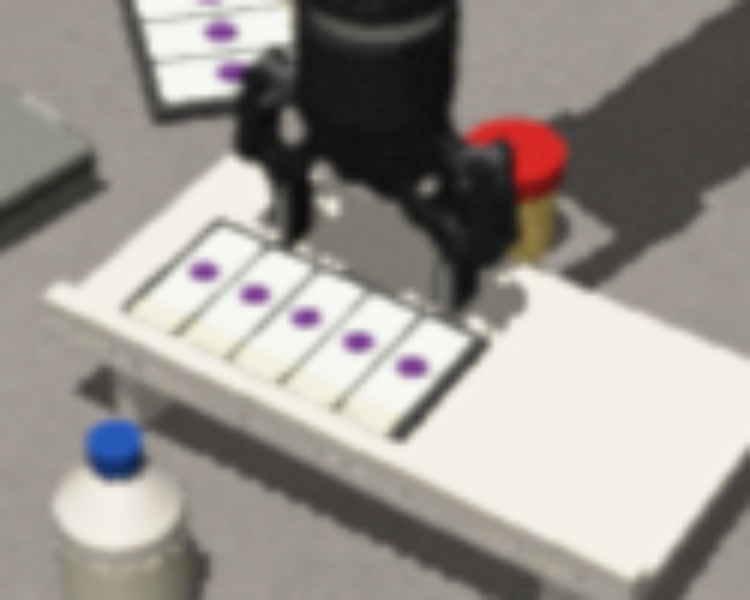

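The far edge of the plate is now hidden by the fence and the force jumped to 11 N, so the plate is seated. I'm backing off and going round to the -y end with the tool turned 90°.

Emit:
jog_arm(slide=[[-0.3, -0.04, 0], [-0.7, -0.09, 0], [0, 0, 0.8], [0, 0, 0.9], [0, 0, 0.9], [0, 0, 0.4], [0.7, -0.7, 0], [0.7, -0.7, 0]], rotation=[[0, 0, 0], [0, 0, 0], [0, 0, 0], [0, 0, -0.077], [0, 0, -0.077], [0, 0, -0.077], [0, 0, -0.077], [0, 0, -0.077]], claw=[0, 0, 0, 0, 0, 150, 150, 150])

```text
clock: 8.67
eef_pos: [542.8, -51.8, 110.9]
tcp_rot: [0.241, 0.97, 0.0, 0.002]
force: [0.4, 0.6, 0.3]
gripper_width: 51.8
gripper_force: 0.0
```

Emit:
jog_arm(slide=[[0.7, -0.7, 0], [0.7, -0.7, 0], [0.7, -0.7, 0], [0.7, -0.7, 0], [0, -0.3, 0], [0, 0, 0], [0, 0, 0], [0, 0, 0]], rotation=[[0, 0, -0.077], [0, 0, -0.077], [0, 0, -0.077], [0, 0, -0.077], [0, 0, -0.077], [0, 0, -0.077], [0, 0, -0.077], [0, 0, -0.077]], claw=[150, 150, 150, 150, 150, 150, 150, 150])

```text
clock: 9.33
eef_pos: [598.1, -114.1, 109.4]
tcp_rot: [0.666, 0.746, 0.0, 0.0]
force: [-0.1, -0.2, -0.1]
gripper_width: 35.3
gripper_force: 0.0
```

Run:
```python
from h import *
s=status.sense(); print(s["eef_pos"],s["tcp_rot"],s["gripper_width"])
im,d,c=snap("top")
np.savez("top4.npz",im=im,d=d)
cv2.imwrite("pics/t4.png",cv2.resize(im[140:280,170:370,::-1],(800,560)))
```

```text
[ 598.07753346 -114.11245425  109.42062631] [6.65735393e-01 7.46187851e-01 1.84277766e-04 2.08575310e-04] 35.28304347983915
```

View pics/t4.png

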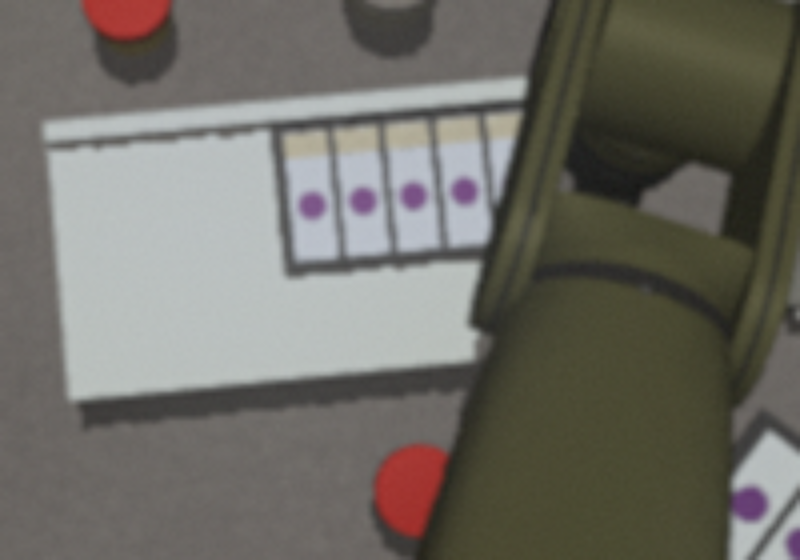

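The plate lies along the fence (crop (278,128) to (520,105)) with its tray-side end near ledge y = 25 mm. I'm going down behind the other end and feeling for the ledge.

Emit:
jog_arm(slide=[[0.03, -0.25, -0.5], [0, 0, -0.7], [0, 0, -0.5], [0, 0, -0.3], [0, 0, 0], [0, 0, 0]], rotation=[[0, 0, 0.007], [0, 0, 0], [0, 0, 0], [0, 0, 0], [0, 0, 0], [0, 0, 0]], claw=[150, 150, 150, 150, 150, 150])

```text
clock: 9.88
eef_pos: [598.0, -118.6, 69.1]
tcp_rot: [0.659, 0.752, -0.0, -0.001]
force: [0.5, -0.4, -0.4]
gripper_width: 35.2
gripper_force: 0.0
```

Emit:
jog_arm(slide=[[0, 0, -0.15], [0, 0, -0.15], [0, 0, 0], [0, 0, 0]], rotation=[[0, 0, 0], [0, 0, 0], [0, 0, 0], [0, 0, 0]], claw=[150, 150, 150, 150])

```text
clock: 10.22
eef_pos: [598.7, -118.8, 64.5]
tcp_rot: [0.659, 0.752, 0.0, 0.0]
force: [-0.2, -0.2, 0.7]
gripper_width: 35.3
gripper_force: 0.0
```

Emit:
jog_arm(slide=[[0, 0, -0.1], [0, 0, -0.1], [0, 0, 0], [0, 0, 0]], rotation=[[0, 0, 0], [0, 0, 0], [0, 0, 0], [0, 0, 0]], claw=[150, 150, 150, 150])

```text
clock: 10.55
eef_pos: [598.5, -118.8, 60.1]
tcp_rot: [0.659, 0.752, -0.0, -0.0]
force: [-0.5, -0.5, 0.3]
gripper_width: 35.0
gripper_force: 0.0
```

Emit:
jog_arm(slide=[[0, 0, -0.07], [0, 0, 0], [0, 0, 0]], rotation=[[0, 0, 0], [0, 0, 0], [0, 0, 0]], claw=[150, 150, 150])

```text
clock: 10.8
eef_pos: [598.8, -118.9, 59.1]
tcp_rot: [0.659, 0.752, 0.0, 0.0]
force: [0.4, -0.0, 0.8]
gripper_width: 35.0
gripper_force: 0.4
```

Emit:
jog_arm(slide=[[0, 0, -0.07], [0, 0, 0], [0, 0, 0]], rotation=[[0, 0, 0], [0, 0, 0], [0, 0, 0]], claw=[150, 150, 150])

```text
clock: 11.05
eef_pos: [598.9, -118.9, 59.1]
tcp_rot: [0.659, 0.752, -0.0, 0.0]
force: [-2.6, 0.8, 8.0]
gripper_width: 35.1
gripper_force: 3.9
```

Emit:
jog_arm(slide=[[0, 0, -0.05], [0, 0, 0], [0, 0, 0]], rotation=[[0, 0, 0], [0, 0, 0], [0, 0, 0]], claw=[150, 150, 150])

```text
clock: 11.3
eef_pos: [598.9, -119.0, 59.1]
tcp_rot: [0.659, 0.752, -0.0, -0.0]
force: [-7.1, 1.0, 12.1]
gripper_width: 35.1
gripper_force: 6.4
```

The ledge is felt at TCP z 59.1. The tip offset fits the linkage, so it isn't the plate. I'm raising about 1.5 mm and pushing along the ledge.

Emit:
jog_arm(slide=[[0, 0, 0.22], [0, 0, 0], [-0.02, 0.15, 0], [-0.02, 0.2, 0], [-0.025, 0.2, 0], [-0.025, 0.2, 0], [-0.025, 0.2, 0], [-0.025, 0.2, 0]], rotation=[[0, 0, 0], [0, 0, 0], [0, 0, 0], [0, 0, 0], [0, 0, 0], [0, 0, 0], [0, 0, 0], [0, 0, 0]], claw=[150, 150, 150, 150, 150, 150, 150, 150])

```text
clock: 11.97
eef_pos: [595.5, -95.3, 60.5]
tcp_rot: [0.659, 0.752, -0.0, -0.0]
force: [-0.2, -0.9, 0.3]
gripper_width: 35.1
gripper_force: 0.4
```

Emit:
jog_arm(slide=[[-0.031, 0.25, 0], [-0.031, 0.25, 0], [-0.031, 0.25, 0], [-0.031, 0.25, 0], [-0.031, 0.25, 0], [-0.031, 0.25, 0], [-0.031, 0.25, 0], [0, 0, 0]], rotation=[[0, 0, 0], [0, 0, 0], [0, 0, 0], [0, 0, 0], [0, 0, 0], [0, 0, 0], [0, 0, 0], [0, 0, 0]], claw=[150, 150, 150, 150, 150, 150, 150, 150])

```text
clock: 12.63
eef_pos: [591.4, -59.8, 61.0]
tcp_rot: [0.659, 0.752, 0.0, -0.0]
force: [-0.7, -0.3, -0.9]
gripper_width: 35.0
gripper_force: 0.0
```

Run:
```python
from h import *
s=status.sense(); print(s["eef_pos"],s["force"])
im,d,c=snap("scene")
cv2.imwrite("pics/s5.png",cv2.resize(im[120:240,180:340,::-1],(800,600)))
```

```text
[591.38544522 -59.75739723  60.9550489 ] [-0.72530117 -0.26732782 -0.85840077]
```

View pics/s5.png

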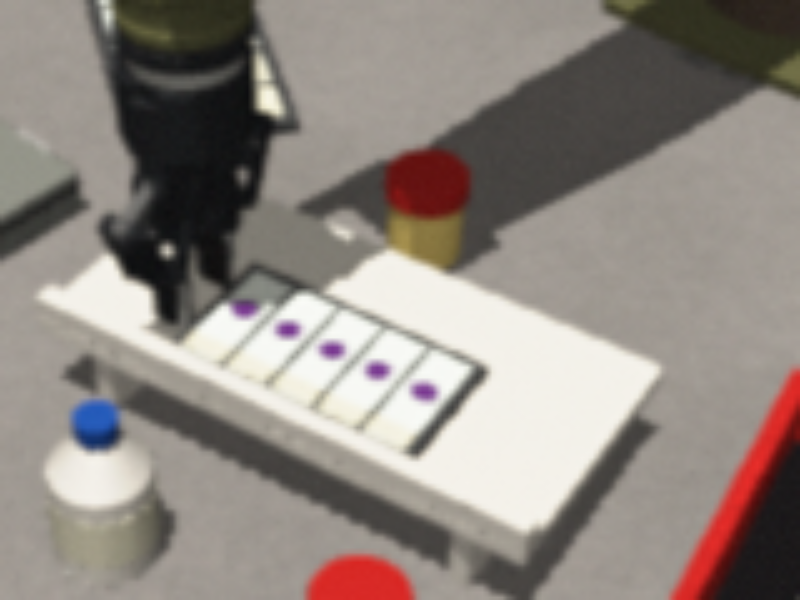

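The plate is being pushed squarely along the fence by both fingertips (crop (170,315) and (215,280)). I continue for about 100 mm, then measure.

Emit:
jog_arm(slide=[[-0.031, 0.25, 0], [-0.031, 0.25, 0], [-0.031, 0.25, 0], [-0.031, 0.25, 0], [-0.031, 0.25, 0], [-0.031, 0.25, 0], [-0.031, 0.25, 0], [-0.031, 0.25, 0]], rotation=[[0, 0, 0], [0, 0, 0], [0, 0, 0], [0, 0, 0], [0, 0, 0], [0, 0, 0], [0, 0, 0], [0, 0, 0]], claw=[150, 150, 150, 150, 150, 150, 150, 150])

```text
clock: 13.35
eef_pos: [586.6, -20.4, 61.1]
tcp_rot: [0.659, 0.752, 0.0, 0.0]
force: [-0.2, -1.5, 0.2]
gripper_width: 35.5
gripper_force: 0.9
```

Emit:
jog_arm(slide=[[-0.031, 0.25, 0], [-0.031, 0.25, 0], [-0.031, 0.25, 0], [-0.031, 0.25, 0], [-0.031, 0.25, 0], [-0.031, 0.25, 0], [-0.031, 0.25, 0], [-0.031, 0.25, 0]], rotation=[[0, 0, 0], [0, 0, 0], [0, 0, 0], [0, 0, 0], [0, 0, 0], [0, 0, 0], [0, 0, 0], [0, 0, 0]], claw=[150, 150, 150, 150, 150, 150, 150, 150])

```text
clock: 14.02
eef_pos: [581.5, 19.6, 60.9]
tcp_rot: [0.659, 0.752, -0.0, -0.0]
force: [-0.3, -2.4, 1.7]
gripper_width: 35.1
gripper_force: 1.0
```

Emit:
jog_arm(slide=[[-0.031, 0.25, 0], [-0.031, 0.25, 0], [-0.031, 0.25, 0], [0, 0, 0], [0, 0, 0]], rotation=[[0, 0, 0], [0, 0, 0], [0, 0, 0], [0, 0, 0], [0, 0, 0]], claw=[150, 150, 150, 150, 150])

```text
clock: 14.43
eef_pos: [579.1, 34.9, 60.4]
tcp_rot: [0.659, 0.752, -0.0, -0.001]
force: [-0.1, -0.8, -0.4]
gripper_width: 35.1
gripper_force: 0.0
```

Run:
```python
from h import *
im,d,c=snap("top")
cv2.imwrite("pics/t6.png",cv2.resize(im[140:290,140:340,::-1],(800,600)))
```

```text
(no output)
```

View pics/t6.png

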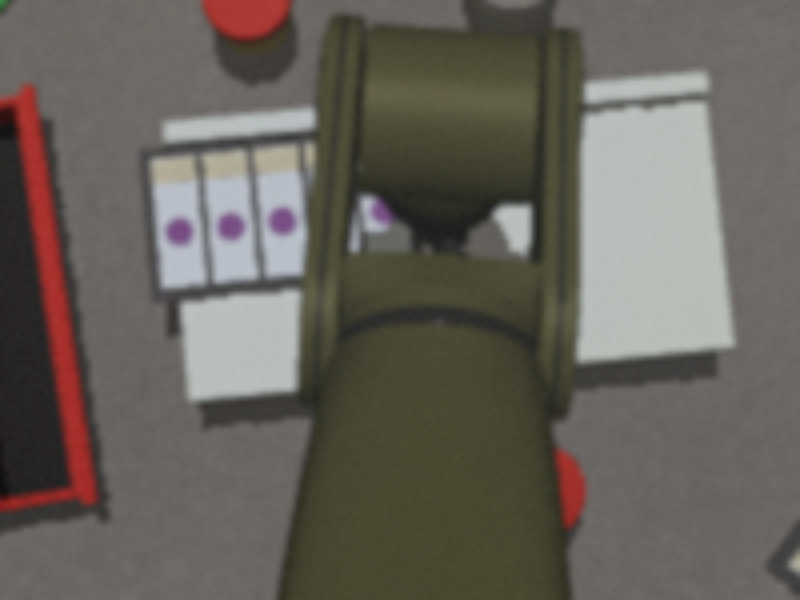

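```bash
cat >> h.py <<'E'
LO=np.array([560.3,29.3]); A=.124; XA=np.array([np.cos(A),np.sin(A)]); YA=np.array([-np.sin(A),np.cos(A)])
def led(p): q=p[:,:2]-LO; return np.round(np.c_[q@XA,q@YA],1)
E
python3 - <<'E'
from h import *
c=viewer.calibration("top"); t=lambda l:np.array(l)/4+140-0.375
print("plate end",led(rays(t([(142,150),(156,300)]),c,66)).tolist())
print("ledge front corner",led(rays(t([(190,402),(735,347)]),c,60)).tolist(),"fence corners",led(rays(t([(163,122),(709,71)]),c,74)).tolist())
E
```

```text
plate end [[63.1, 173.2], [-25.5, 172.2]]
ledge front corner [[-86.0, 158.2], [-85.3, -161.6]] fence corners [[77.0, 158.9], [77.3, -162.8]]
```

The overhang is now about 14.5 mm, the plate is square and its x is about +19 mm. I'm pushing 25.5 mm more.

Emit:
jog_arm(slide=[[-0.025, 0.2, 0], [-0.025, 0.2, 0], [-0.025, 0.2, 0], [-0.025, 0.2, 0], [-0.025, 0.2, 0], [-0.02, 0.16, 0], [-0.012, 0.1, 0], [0, 0, 0]], rotation=[[0, 0, 0], [0, 0, 0], [0, 0, 0], [0, 0, 0], [0, 0, 0], [0, 0, 0], [0, 0, 0], [0, 0, 0]], claw=[150, 150, 150, 150, 150, 150, 150, 150])

```text
clock: 15.15
eef_pos: [576.5, 59.9, 61.0]
tcp_rot: [0.659, 0.752, 0.0, -0.0]
force: [-0.3, 0.0, 0.9]
gripper_width: 35.3
gripper_force: 0.0
```

Emit:
jog_arm(slide=[[0, 0, 0], [0.03, -0.25, 0], [0.06, -0.5, 0], [0, 0, 0.6], [0, 0, 1], [0, 0, 1], [0, -0.7, 1], [0, -1, 1]], rotation=[[0, 0, 0], [0, 0, 0], [0, 0, 0], [0, 0, 0], [0, 0, 0], [0, 0, 0], [0, 0, 0], [0, 0, 0]], claw=[150, 150, 150, 150, 150, 150, 150, 150])

```text
clock: 15.82
eef_pos: [578.5, 10.5, 155.0]
tcp_rot: [0.659, 0.752, 0.0, 0.0]
force: [0.6, 0.2, 0.1]
gripper_width: 35.3
gripper_force: 0.0
```

Emit:
jog_arm(slide=[[-0.5, -1, 0.5], [-0.5, -1, 0.5], [-0.5, -1, 0], [-0.5, -1, 0], [-0.5, -1, 0], [-0.5, -1, 0], [-0.5, -1, 0], [-0.5, -1, 0]], rotation=[[0, 0, 0], [0, 0, 0], [0, 0, 0], [0, 0, 0], [0, 0, 0], [0, 0, 0], [0, 0, 0], [0, 0, 0]], claw=[150, 150, 150, 150, 150, 150, 150, 150])

```text
clock: 16.48
eef_pos: [497.8, -151.1, 174.2]
tcp_rot: [0.659, 0.752, 0.0, 0.001]
force: [0.7, -0.0, 0.6]
gripper_width: 35.1
gripper_force: 0.0
```

Run:
```python
from h import *
im,d,c=snap("top"); np.savez("top7.npz",im=im,d=d)
cv2.imwrite("pics/t7.png",cv2.resize(im[140:290,140:340,::-1],(800,600)))
```

```text
(no output)
```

View pics/t7.png

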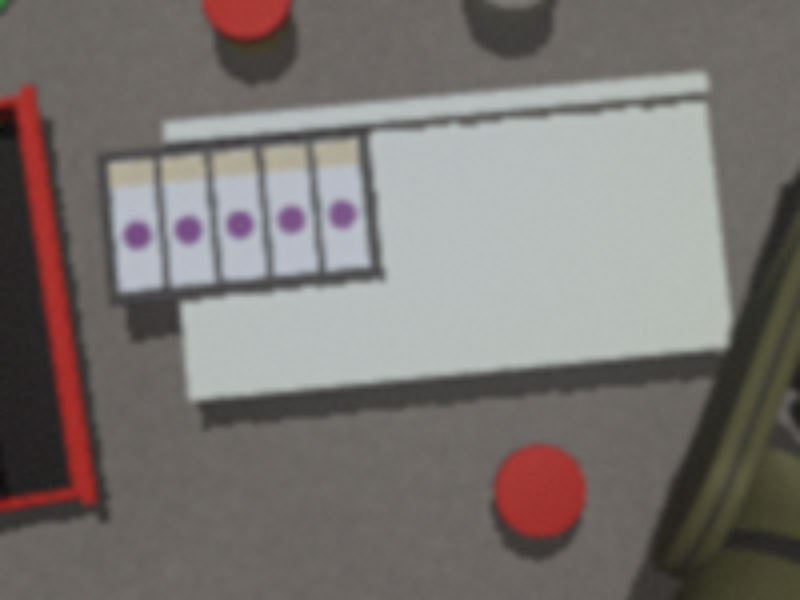

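Run:
```python
from h import *
c=viewer.calibration("top"); t=lambda l:np.array(l)/4+140-0.375
p=led(rays(t([(98,155),(114,305),(368,130),(384,279)]),c,66)); print(p.tolist(),p.mean(0)+[0,1.8])
print("yaw",np.arctan2(-(p[0]-p[2])[0],(p[0]-p[2])[1]),np.arctan2(-(p[1]-p[3])[0],(p[1]-p[3])[1]))
```

```text
[[62.6, 199.0], [-26.1, 196.6], [62.5, 40.5], [-26.1, 39.5]] [ 18.225 120.7  ]
yaw -0.0006309147427858295 -0.0
```

The plate is at x ≈ 18 mm, y ≈ 121 mm, square and against the fence. The jars stand where they were and the arm is clear, so I'm handing in.

```bash
python3 -c "
from rig import arm; print(arm.job_done())"
```

```text
the job is handed in; nothing more can be done
None
```

I handed the job in, and no verdict came back: by my last measurement the plate is flat, square and against the fence, with about 41 mm sticking out past the tray-side end of the ledge.

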